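# Ease a loaded bench lift down level with its ledge by the release valve

### The job

A slide box stands on the raised platform of the small hydraulic bench lift. Crack the lift's release valve open a fraction of a turn so that the platform creeps down, never faster than 2 cm a second, and shut the valve again, snug but not forced, so that the platform stays level with the fixed ledge beside it, ready for the box to be slid across. Lower it with the valve alone, without touching the platform or the box, leave the things round about where they are, and remember that it cannot be raised again.

Things in the scene. Friction and masses are not known exactly. Their poses are not given: they have to be found in the camera images.
- valve_handle (a point): Centre of the release valve's steel T handle, a bar 54 mm long (its x), 10 mm wide (its y), 20 mm tall, 77 mm over the worktop; it turns about the vertical. Below it an 8 mm stem is free for 18 mm down to a dark valve block (nut 49 mm over the worktop). At the robot's end of the lift, 160 mm from the platform's middle.
- valve (a joint): Angle of the valve (rad): 0 = just shut, handle along the lift's length; grows counter-clockwise seen from above as it opens, to 1.9. About 0 when found. It stays where left, friction about 0.3 N m. Below 0 it presses on a springy seat, about 3 N m per rad: -0.2 is forced. It cracks between 0.2 and 0.8 rad, sooner the heavier the (unknown) load.
- platform (a joint): How far the platform has come down from where it was found (m), 0 to 0.058. Only gravity moves it, down. It stands still until the valve passes its cracking point; past that it sinks at 3 to 10 mm/s at first and 6 to 10 mm/s faster for each 0.1 rad more, and it stops when the valve is turned back to about that point; to start again it takes up to 0.08 rad more.
- platform_top (a point): Centre of the top of the lift's square aluminium platform, 112 x 112 x 6 mm, on a steel ram over a grey cylinder; 140 mm over the worktop when found.
- ledge_top (a point): Centre of the top of the fixed aluminium ledge, 110 x 90 x 6 mm, on a post at the platform's left side (+y of lift), 6 mm clear of it; its top is 92 to 116 mm over the worktop, always lower than the platform is found.
- lift: The lift's grey base plate, 270 x 110 x 12 mm, fixed to the worktop; origin at the centre of its underside, x along its length from the valve (at x = -90 mm) to the ram (at x = +70 mm), y to its left, z up.
- slide_box: Blue slide box, 92 x 100 x 37 mm, of unknown weight, standing on the platform; origin at the centre of its underside. Not to be touched.
- petri_dish: Bystander: petri dish, 61 mm across, 15 mm high, on the worktop right of the ram; origin at the centre of its underside.
- loupe: Bystander: black stand loupe, 49 mm across, 34 mm high, left of the lift; origin at the centre of its underside.
- hex_driver: Bystander: hexagon driver with a red handle, 172 mm long, 24 mm high, lying right of the lift; origin at the centre of its underside.

How it is judged:
By the outcome, as a careful person would: the job done as asked, in the order asked, and still so for the second after the job is handed in, with the robot touching nothing.
It also fails if it takes over 61 s, if anything falls off the work surface, if the arm or the gripper's body presses on something with over 40 N, if the wrist force passes 120 N, or if a joint passes its speed limit or range.

### The arm

A 6-joint arm with a two-finger parallel gripper is mounted at the origin on a cart in front of the work surface, level with it; the furniture and walls round the work are solid. World frame = base frame: x ahead of the robot, y to its left, z up, the work surface at z = 0. Lengths are in m, angles in rad, forces in N, time in s.
With the tool pointing down it reaches from about 0.375 to 0.975 m from the base axis. Payload 3.8 kg.
Tool frame: the origin (TCP) lies between the finger pads; the fingertips stand 22 mm ahead of it and the grasp point (between the pads) lies 3 mm ahead of it; z points along the fingers, y is the direction in which the jaws open and shut (so a half turn about z gives the same grasp; the last joint's range is limited). The gripper opens to 85 mm and grips with 20 to 120 N. Pads are 22 mm wide; open, the fingers measure 114 mm over their backs; the gripper's body (76 mm by 85 mm) begins 54 mm behind the grasp point. The pads swing forward as they close: fully open they stand 13 mm farther back than shut.
Start: joints at [1.294, 0.264, 1.604, -0, 1.274, -0.037], TCP at [0.16, 0.656, 0.253] pointing down, gripper open.
Joint ranges: [-2.63, 2.63], [-0.94, 2.18], [0.31, 2.57], [-1.31, 4.45], [0, 2.66], [-2.55, 2.55]. Speed limits (rad/s): [2.57, 2.57, 3.14, 3.14, 3.14, 3.14].

### API

Orientations are given as a rotation vector (axis times angle).
In Python, from workcell import * gives the robot as it stands.
- The arm moves only by the tool step_arm, never from a script. Its argument "motion" is a list that holds one entry, the list of rows, each a list of 7 numbers: the finger opening in m, from 0 to 0.0854, then the shift along the world's x, y, z in m, then the turn, a rotation vector about the world's x, y, z in degrees. A call has exactly 8 rows; each row is the pose to reach, as a shift and turn from the pose measured when the call began; what a row does not reach only later rows make up. A row lasts 1/8 s, in which the tool goes at most 62.5 mm and 10.7 degrees, less where a joint would pass 70% of its speed; a pose out of reach is approached as far as the arm can. A call with a gripper value outside its range is refused whole. The fingers move at their own pace and stop on an object; "newtons" is the grip in N (left out, the last holds). Time passes only in rows, so rows that repeat a pose let the fingers close, or fill a call up. It gives the time, the measured TCP pose, the force and the opening at its end, in the units of the state.
- read_state(): the state, without advancing time (a new reading comes with each control period).
- read_camera(name): name is "scene" or "side" or "wrist"; returns (picture, depth): 480x640x3 uint8, blue, green, red; 480x640 float32, m along the optical axis (not along the pixel's ray), 0 where there is no reading.
- get_calibration(name): a dict with "K" (3x3 intrinsics, pixels), "dist_coeffs" ([k1, k2, p1, p2, k3] as OpenCV has them; the pictures are not rectified), "world_from_camera" (4x4, takes a point from camera to world coordinates). Camera axes: x right, y down, z forward; pixel columns grow to the right and rows downward; lengths in m; the calibration is good to about 2 mm. A picture is of the moment at which its call begins: read the wrist's pose just before it. get_calibration takes no time and is no camera call; for the wrist camera it gives the pose at the moment of the call.
- finish_job(): hands the job in, once; it reports no verdict.
Trained networks look in the newest picture that a camera, given by its name, has taken for a name from the list of things; names that differ only in an ending like _2 or _b are one class to them, and where a whole thing is asked for, a point or a joint stands for the part that bears it (a point fixed in the world has none). Each returns a list of dicts, best first, with "score" (0 to 1); they miss things now and then, are a little off and sometimes report something else, mostly with a low value. They report only what shows in the picture. A call takes as long as a camera call.
- spot_in(camera, thing): "xyz" ([x, y, z] in m, in the coordinates of the camera as it stood for that picture, good to about 4 mm: the middle of the surface that is visible of it).
- regions_of(camera, thing): "region" (480x640 bool, what is visible of it).
The state is a dict: "time": time; "q": joint angles; "joint_vel": joint speeds; "joint_torque": joint torques, N m; "tool_pos": TCP position; "tcp_rot": TCP orientation; "wrist_force": force on the tool from outside, world axes, zero at the start; "torque": the same for the moment, N m; "width": opening from 0.0 (shut) to 1.0 (fully open).
Only numpy, scipy, OpenCV 4.12 (cv2) and the standard library are available. Lean on these libraries where they do the work, as an engineer would, in place of code of your own. Each camera call takes 0.05 s, during which the arm holds its last target. There are 200 camera calls.

## Working session

There is one attempt and no reset: what is moved stays moved. The work goes in short steps, Python scripts to look and compute and a tool call to move; the robot and the scene stay as the last step left them, time stands still between calls to the robot, and variables do not carry over. Pictures are saved under pics/ and viewed, on a budget of 10 in all, crops included, one or two more only if the job needs it, and the job is handed in when it is done.

Besides the shell and the picture viewer there is one more tool, called after ">>>" as a command line: name --argument value ..., lists and objects as JSON in quotes. step_arm: Moves the arm, as the interface text tells. Its arguments: {"type":"object","properties":{"motion":{"type":"array"},"newtons":{"type":"number"}},"required":["motion"]}

```bash
mkdir -p pics
cat > h.py <<'E'
from workcell import *
import numpy as np, cv2
def w(cam,p):
    T=np.array(get_calibration(cam)["world_from_camera"]); return T[:3,:3]@np.array(p)+T[:3,3]
def cloud(cam,depth,mask):
    c=get_calibration(cam); v,u=np.nonzero(mask&(depth>0)); z=depth[v,u]
    n=cv2.undistortPoints(np.stack([u,v],1).astype(np.float64).reshape(-1,1,2),np.array(c["K"]),np.array(c["dist_coeffs"])).reshape(-1,2)
    P=np.c_[n*z[:,None],z]; T=np.array(c["world_from_camera"]); return P@T[:3,:3].T+T[:3,3]
E
python3 - <<'E'
from h import *
s=read_state(); print(s)
ims=[]
for cam in ["scene","side"]:
    im,d=read_camera(cam); ims.append(im); np.save(cam+"_d0.npy",d)
    for t in ["valve_handle","platform_top","ledge_top","lift","slide_box","petri_dish","loupe","hex_driver"]:
        r=spot_in(cam,t); 
        print(cam,t,[(round(x["score"],2),np.round(w(cam,x["xyz"]),3)) for x in r[:2]])
    cv2.imwrite(f"pics/{cam}0.png",im)
E
```

```text
{'time': 0.0, 'q': array([ 1.29414037e+00,  2.64761826e-01,  1.60536871e+00,  1.86105090e-05,
        1.27369091e+00, -3.69047702e-02]), 'joint_vel': array([ 1.06554345e-03, -3.44219812e-04,  1.07814753e-03, -7.49644791e-05,
        1.07236226e-03, -1.18794429e-03]), 'joint_torque': array([-3.13420287e-04, -5.15101361e+01, -3.67321944e+01, -3.50883602e-04,
        1.30033161e-02, -1.37649753e-06]), 'tool_pos': array([0.16010065, 0.65504247, 0.25195898]), 'tcp_rot': array([-0.37566354, -3.11868122,  0.00345328]), 'wrist_force': array([0.67504573, 1.33178976, 0.55926839]), 'torque': array([-0.0508283 ,  0.03836793,  0.03898166]), 'width': 1.0015506917946961}
scene valve_handle [(0.94, array([ 0.476, -0.096,  0.08 ]))]
scene platform_top [(0.8, array([ 0.607, -0.068,  0.137]))]
scene ledge_top [(0.96, array([0.616, 0.039, 0.108]))]
scene lift [(0.58, array([ 0.578, -0.064,  0.013]))]
scene slide_box [(0.55, array([ 0.616, -0.046,  0.174])), (0.31, array([ 0.495, -0.219,  0.013]))]
scene petri_dish []
scene loupe [(0.6, array([0.501, 0.061, 0.03 ])), (0.59, array([ 0.477, -0.095,  0.077]))]
scene hex_driver [(0.75, array([ 0.494, -0.214,  0.015]))]
side valve_handle [(0.64, array([ 0.479, -0.107,  0.081])), (0.41, array([ 0.629, -0.113,  0.137]))]
side platform_top [(0.68, array([ 0.633, -0.11 ,  0.134]))]
side ledge_top [(0.77, array([0.576, 0.044, 0.106]))]
side lift []
side slide_box [(0.81, array([ 0.641, -0.106,  0.174]))]
side petri_dish [(0.65, array([ 0.713, -0.191,  0.013]))]
side loupe [(0.69, array([0.505, 0.034, 0.03 ]))]
side hex_driver [(0.56, array([ 0.503, -0.228,  0.02 ]))]
```

Run:
```python
from h import *
for cam in ["scene","side"]:
    im,d=read_camera(cam)
    for t in ["valve_handle","slide_box","ledge_top","platform_top"]:
        r=regions_of(cam,t)
        if not r: print(cam,t,"none");continue
        m=r[0]["region"]; P=cloud(cam,d,m)
        z=np.percentile(P[:,2],[5,50,95]); 
        Q=P[P[:,2]>np.percentile(P[:,2],90)-0.006] if t!="platform_top" else P
        rc=cv2.minAreaRect((Q[:,:2]*1000).astype(np.float32))
        print(cam,t,len(P),"z",np.round(z,4),"top median",np.round(np.median(Q,0),4),"rect",np.round(rc[0],1),np.round(rc[1],1),round(rc[2],1), "z sd",Q[:,2].std().round(4))
print(read_state()["time"])
```

```text
scene valve_handle 515 z [0.0533 0.078  0.0869] top median [ 0.4783 -0.0957  0.0851] rect [479.2 -97.7] [53.7 12.5] 8.5 z sd 0.0021
scene slide_box 1194 z [0.0024 0.0301 0.0345] top median [0.5002 0.0561 0.032 ] rect [501.5  54.5] [48.7 49.1] 5.9 z sd 0.0018
scene ledge_top 2372 z [0.1029 0.1056 0.1069] top median [0.6167 0.0363 0.1057] rect [622.1  31.7] [111.4  91.5] 8.1 z sd 0.001
scene platform_top 901 z [0.0746 0.1381 0.1403] top median [ 0.6017 -0.0643  0.1381] rect [637.3 -72.7] [113.  110.1] 8.6 z sd 0.0244
side valve_handle 661 z [0.0552 0.0791 0.0872] top median [ 0.482  -0.1015  0.0855] rect [ 481.9 -100.2] [53.6 11.8] 9.1 z sd 0.0019
side slide_box 4555 z [0.144  0.1758 0.1773] top median [ 0.6401 -0.0821  0.1763] rect [638.5 -73.1] [ 87.4 103.8] 7.2 z sd 0.0012
side ledge_top 196 z [0.1046 0.1059 0.1072] top median [0.5761 0.0451 0.1059] rect [577.3  19.1] [21.6 97.6] 2.2 z sd 0.0025
side platform_top 1637 z [0.0745 0.139  0.1406] top median [ 0.6339 -0.11    0.139 ] rect [649.7  -4. ] [283.7 134.9] 82.9 z sd 0.0258
1.4
```

View pics/scene0.png

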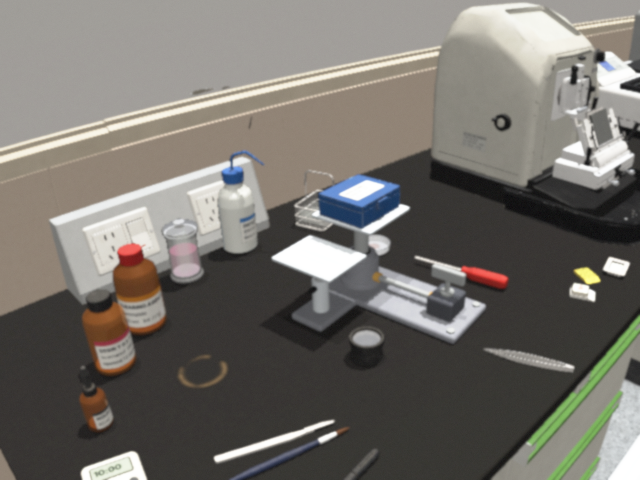

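View pics/side0.png

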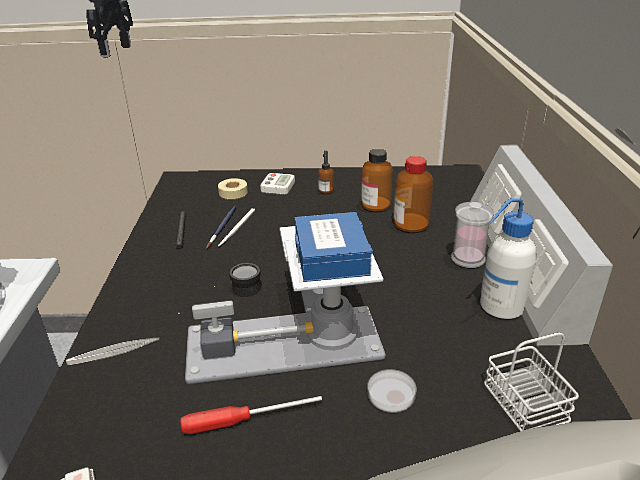

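The pictures show the lift with its T handle at side (212,310) and the platform with the box at (332,255). The ledge in the scene view is at (320,258), with the loupe, driver and dish clear of the valve. I'm approaching now, with a jaw direction that leaves the last joint room to turn.

>>> step_arm --motion '[[[0.06,0.025,-0.047,0.006,0,0,-9.9],[0.06,0.05,-0.094,0.012,0,0,-19.8],[0.06,0.075,-0.141,0.02,0,0,-29.6],[0.06,0.1,-0.188,0.025,0,0,-39.5],[0.06,0.125,-0.235,0.03,0,0,-49.4],[0.06,0.15,-0.282,0.035,0,0,-59.3],[0.06,0.175,-0.33,0.04,0,0,-69.1],[0.06,0.2,-0.375,0.04,0,0,-79]]]' --newtons 30

```text
time: 2.4
tool_pos: [0.3611, 0.2793, 0.2942]
tcp_rot: [2.28, 2.161, 0.003]
wrist_force: [0.5, 0.4, -0.5]
width: 0.701
```

>>> step_arm --motion '[[[0.06,0.017,-0.054,-0.01,0,0,-9.9],[0.06,0.034,-0.108,-0.02,0,0,-19.8],[0.06,0.051,-0.162,-0.03,0,0,-29.7],[0.06,0.068,-0.216,-0.04,0,0,-39.6],[0.06,0.085,-0.27,-0.05,0,0,-49.5],[0.06,0.102,-0.324,-0.065,0,0,-59.4],[0.06,0.119,-0.377,-0.08,0,0,-69.3],[0.06,0.119,-0.377,-0.08,0,0,-79]]]'

```text
time: 3.4
tool_pos: [0.4801, -0.1012, 0.213]
tcp_rot: [3.133, 0.201, -0.001]
wrist_force: [-0.9, 1.0, 0.3]
width: 0.703
```

Run:
```python
from h import *
from scipy.spatial.transform import Rotation as R
s=read_state(); M=R.from_rotvec(s["tcp_rot"]).as_matrix(); print(s["time"],s["q"],s["tool_pos"],M[:,1],M[:,2])
im,d=read_camera("wrist"); cv2.imwrite("pics/wrist1.png",im)
for t in ["valve_handle","ledge_top","platform_top"]:
    for x in regions_of("wrist",t)[:1]:
        P=cloud("wrist",d,x["region"]); 
        Q=P[abs(P[:,2]-np.median(P[:,2]))<.006]
        if t=="valve_handle": Q=P[P[:,2]>0.08]
        rc=cv2.minAreaRect((Q[:,:2]*1000).astype(np.float32))
        print(t,x["score"],len(P),"z",np.percentile(P[:,2],[5,50,95]).round(4),"rect",np.round(rc[0],1),np.round(rc[1],1),round(rc[2],1))
```

```text
3.4 [-0.25710406 -0.05848999  2.03405499 -0.00225857  1.16582262  1.18649584] [ 0.4800858  -0.10117844  0.21296526] [ 0.12773647 -0.99180613  0.00200116] [-3.28670202e-04 -2.06002040e-03 -9.99997824e-01]
valve_handle 0.73 962 z [0.0843 0.0871 0.0883] rect [482.3 -96.6] [52.7 10. ] 10.3
ledge_top 0.81 11601 z [0.1057 0.107  0.1082] rect [590.7  29.6] [45.8 90.2] 8.9
platform_top 0.7 7655 z [0.1395 0.141  0.1422] rect [594.3 -77.6] [ 23.1 112.8] 10.6
```

>>> step_arm --motion '[[[0.05,0.001,0.003,-0.025,0,0,1.5],[0.04,0.001,0.003,-0.055,0,0,1.5],[0.04,0.001,0.003,-0.085,0,0,1.5],[0.04,0.001,0.003,-0.11,0,0,1.5],[0.04,0.001,0.003,-0.125,0,0,1.5],[0.04,0.001,0.003,-0.131,0,0,1.5],[0.04,0.001,0.003,-0.131,0,0,1.5],[0.04,0.001,0.003,-0.131,0,0,1.5]]]'

```text
time: 4.6
tool_pos: [0.482, -0.0948, 0.0844]
tcp_rot: [3.128, 0.264, 0.005]
wrist_force: [0.1, -0.5, 0.5]
width: 0.471
```

Run:
```python
from h import *
print(read_state()["wrist_force"])
a,_=read_camera("wrist"); b,_=read_camera("side")
cv2.imwrite("pics/c2.png",np.hstack([cv2.resize(a,(400,300)),cv2.resize(b[230:400,130:357],(400,300))]))
```

```text
[ 0.11007015 -0.45451153  0.51095056]
```

View pics/c2.png

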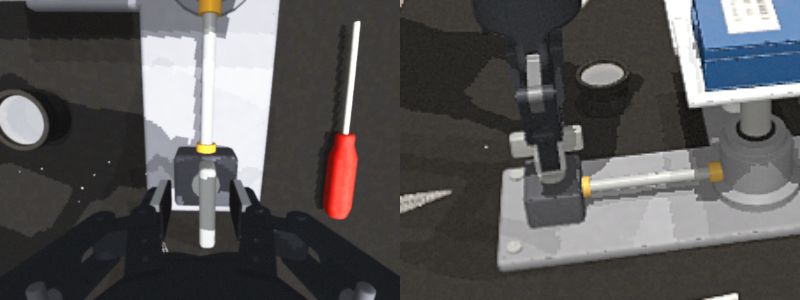

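The wrist half shows the handle at about (207,200) between the pads, a little right of their middle. The side half shows the fingers straddling the bar above the block. I'll centre on the handle and close gently.

>>> step_arm --motion '[[[0.04,-0.001,-0.0035,-0.002,0,0,-0.8],[0.03,-0.001,-0.0035,-0.002,0,0,-0.8],[0.02,-0.001,-0.0035,-0.002,0,0,-0.8],[0.012,-0.001,-0.0035,-0.002,0,0,-0.8],[0.005,-0.001,-0.0035,-0.002,0,0,-0.8],[0.005,-0.001,-0.0035,-0.002,0,0,-0.8],[0.005,-0.001,-0.0035,-0.002,0,0,-0.8],[0.005,-0.001,-0.0035,-0.002,0,0,-0.8]]]' --newtons 40

```text
time: 5.7
tool_pos: [0.481, -0.099, 0.0824]
tcp_rot: [3.129, 0.243, 0.005]
wrist_force: [-0.1, -5.5, 1.1]
width: 0.111
```

```bash
cat > st.py <<'E'
from h import *
from scipy.spatial.transform import Rotation as R
s=read_state(); M=R.from_rotvec(s["tcp_rot"]).as_matrix()
print("t",round(s["time"],2),"pos",s["tool_pos"].round(4),"yaw",round(90+np.degrees(np.arctan2(M[1,1],M[0,1])),2),"F",s["wrist_force"].round(1),"T",s["torque"].round(2),"w",round(s["width"]*85.4,1))
E
python3 st.py
```

```text
t 5.7 pos [ 0.481  -0.099   0.0824] yaw 8.87 F [-0.1 -5.5  1.1] T [-0.73  0.1   0.4 ] w 9.5
```

>>> step_arm --motion '[[[0.005,0,0,0,0,0,1.5],[0.005,0,0,0,0,0,3],[0.005,0,0,0,0,0,4.5],[0.005,0,0,0,0,0,6],[0.005,0,0,0,0,0,7.5],[0.005,0,0,0,0,0,9],[0.005,0,0,0,0,0,10],[0.005,0,0,0,0,0,10]]]'

```text
time: 6.7
tool_pos: [0.481, -0.099, 0.0824]
tcp_rot: [3.096, 0.515, 0.006]
wrist_force: [-0.6, -4.0, 0.4]
width: 0.109
```

```bash
cat > h2.py <<'E'
from h import *
def drop():
    # median world height of box-top pixels (side) in a small fixed-xy window, and platform/ledge near their common edge (scene)
    im,d=read_camera("side"); P=cloud("side",d,np.ones(d.shape,bool))
    def win(P,x,y,r,lo,hi):
        a=np.radians(8.8); e=np.array([np.cos(a),np.sin(a)]); n=np.array([-e[1],e[0]]); c=np.array([x,y])
        k=(abs((P[:,:2]-c)@e)<r[0])&(abs((P[:,:2]-c)@n)<r[1])&(P[:,2]>lo)&(P[:,2]<hi); return (np.median(P[k,2])*1000).round(2),k.sum()
    print("box top side",win(P,.6385,-.0735,(.02,.02),.1,.2))
    im,d=read_camera("scene"); P=cloud("scene",d,np.ones(d.shape,bool))
    print("box top scene",win(P,.6385,-.0735,(.02,.02),.1,.2),"ledge scene",win(P,.622,.0317,(.04,.03),.08,.125))
drop()
E
python3 st.py; python3 h2.py
```

```text
t 6.7 pos [ 0.481  -0.099   0.0824] yaw 18.89 F [-0.6 -4.   0.4] T [-0.48  0.17 -0.02] w 9.3
box top side (np.float64(176.57), np.int64(509))
box top scene (np.float64(176.43), np.int64(292)) ledge scene (np.float64(105.78), np.int64(1074))
```

>>> step_arm --motion '[[[0.005,0,0,0,0,0,0.5],[0.005,0,0,0,0,0,1],[0.005,0,0,0,0,0,1.5],[0.005,0,0,0,0,0,2],[0.005,0,0,0,0,0,2.5],[0.005,0,0,0,0,0,3],[0.005,0,0,0,0,0,3.5],[0.005,0,0,0,0,0,4]]]'

```text
time: 7.8
tool_pos: [0.481, -0.099, 0.0824]
tcp_rot: [3.076, 0.624, 0.006]
wrist_force: [-0.6, -4.5, -0.8]
width: 0.108
```

```bash
python3 st.py; python3 h2.py
```

```text
t 7.8 pos [ 0.481  -0.099   0.0824] yaw 22.92 F [-0.6 -4.5 -0.8] T [-0.54  0.16 -0.19] w 9.2
box top side (np.float64(176.58), np.int64(518))
box top scene (np.float64(176.4), np.int64(284)) ledge scene (np.float64(105.71), np.int64(1077))
```

>>> step_arm --motion '[[[0.005,0,0,0,0,0,0.5],[0.005,0,0,0,0,0,1],[0.005,0,0,0,0,0,1.5],[0.005,0,0,0,0,0,2],[0.005,0,0,0,0,0,2.5],[0.005,0,0,0,0,0,3],[0.005,0,0,0,0,0,3.5],[0.005,0,0,0,0,0,4]]]'

```text
time: 8.9
tool_pos: [0.481, -0.0989, 0.0824]
tcp_rot: [3.052, 0.731, 0.006]
wrist_force: [-0.5, -4.1, 0.9]
width: 0.111
```

```bash
python3 st.py; python3 h2.py
```

```text
t 8.9 pos [ 0.481  -0.0989  0.0824] yaw 26.94 F [-0.5 -4.1  0.9] T [-0.48  0.16 -0.25] w 9.5
box top side (np.float64(176.58), np.int64(519))
box top scene (np.float64(176.41), np.int64(292)) ledge scene (np.float64(105.73), np.int64(1079))
```

>>> step_arm --motion '[[[0.005,0,0,0,0,0,0.5],[0.005,0,0,0,0,0,1],[0.005,0,0,0,0,0,1.5],[0.005,0,0,0,0,0,2],[0.005,0,0,0,0,0,2.5],[0.005,0,0,0,0,0,3],[0.005,0,0,0,0,0,3.5],[0.005,0,0,0,0,0,4]]]'

```text
time: 10.0
tool_pos: [0.481, -0.099, 0.0824]
tcp_rot: [3.025, 0.838, 0.006]
wrist_force: [0.1, -3.9, 0.7]
width: 0.108
```

```bash
python3 st.py; python3 h2.py
```

```text
t 10.0 pos [ 0.481  -0.099   0.0824] yaw 30.96 F [ 0.1 -3.9  0.7] T [-0.54  0.19 -0.23] w 9.2
box top side (np.float64(176.58), np.int64(514))
box top scene (np.float64(176.37), np.int64(285)) ledge scene (np.float64(105.73), np.int64(1072))
```

>>> step_arm --motion '[[[0.005,0,0,0,0,0,0.5],[0.005,0,0,0,0,0,1],[0.005,0,0,0,0,0,1.5],[0.005,0,0,0,0,0,2],[0.005,0,0,0,0,0,2.5],[0.005,0,0,0,0,0,3],[0.005,0,0,0,0,0,3.5],[0.005,0,0,0,0,0,4]]]'

```text
time: 11.1
tool_pos: [0.4809, -0.099, 0.0824]
tcp_rot: [2.994, 0.943, 0.006]
wrist_force: [-1.4, -3.7, 0.6]
width: 0.108
```

```bash
python3 st.py; python3 h2.py
```

```text
t 11.1 pos [ 0.4809 -0.099   0.0824] yaw 34.98 F [-1.4 -3.7  0.6] T [-0.54  0.2  -0.2 ] w 9.2
box top side (np.float64(176.6), np.int64(518))
box top scene (np.float64(176.47), np.int64(287)) ledge scene (np.float64(105.72), np.int64(1080))
```

>>> step_arm --motion '[[[0.005,0,0,0,0,0,0.5],[0.005,0,0,0,0,0,1],[0.005,0,0,0,0,0,1.5],[0.005,0,0,0,0,0,2],[0.005,0,0,0,0,0,2.5],[0.005,0,0,0,0,0,3],[0.005,0,0,0,0,0,3.5],[0.005,0,0,0,0,0,4]]]'

```text
time: 12.2
tool_pos: [0.4809, -0.099, 0.0824]
tcp_rot: [2.959, 1.048, 0.006]
wrist_force: [-0.5, -4.7, 0.3]
width: 0.11
```

```bash
python3 st.py; python3 h2.py
```

```text
t 12.2 pos [ 0.4809 -0.099   0.0824] yaw 39.0 F [-0.5 -4.7  0.3] T [-0.48  0.22 -0.22] w 9.4
box top side (np.float64(176.53), np.int64(517))
box top scene (np.float64(176.39), np.int64(293)) ledge scene (np.float64(105.7), np.int64(1072))
```

>>> step_arm --motion '[[[0.005,0,0,0,0,0,0.5],[0.005,0,0,0,0,0,1],[0.005,0,0,0,0,0,1.5],[0.005,0,0,0,0,0,2],[0.005,0,0,0,0,0,2.5],[0.005,0,0,0,0,0,3],[0.005,0,0,0,0,0,3.5],[0.005,0,0,0,0,0,4]]]'

```text
time: 13.3
tool_pos: [0.481, -0.099, 0.0824]
tcp_rot: [2.92, 1.151, 0.006]
wrist_force: [-0.2, -3.9, 0.2]
width: 0.106
```

```bash
python3 st.py; python3 h2.py
```

```text
t 13.3 pos [ 0.481  -0.099   0.0824] yaw 43.02 F [-0.2 -3.9  0.2] T [-0.51  0.19 -0.2 ] w 9.1
box top side (np.float64(176.57), np.int64(516))
box top scene (np.float64(176.4), np.int64(286)) ledge scene (np.float64(105.81), np.int64(1069))
```

>>> step_arm --motion '[[[0.005,0,0,0,0,0,0.5],[0.005,0,0,0,0,0,1],[0.005,0,0,0,0,0,1.5],[0.005,0,0,0,0,0,2],[0.005,0,0,0,0,0,2.5],[0.005,0,0,0,0,0,3],[0.005,0,0,0,0,0,3.5],[0.005,0,0,0,0,0,4]]]'

```text
time: 14.4
tool_pos: [0.481, -0.099, 0.0824]
tcp_rot: [2.878, 1.253, 0.007]
wrist_force: [-0.2, -3.2, 0.3]
width: 0.109
```

```bash
python3 st.py; python3 h2.py
```

```text
t 14.4 pos [ 0.481  -0.099   0.0824] yaw 47.04 F [-0.2 -3.2  0.3] T [-0.55  0.21 -0.26] w 9.3
box top side (np.float64(169.98), np.int64(495))
box top scene (np.float64(169.33), np.int64(254)) ledge scene (np.float64(105.75), np.int64(1074))
```

>>> step_arm --motion '[[[0.005,0,0,0,0,0,-0.5],[0.005,0,0,0,0,0,-1],[0.005,0,0,0,0,0,-1],[0.005,0,0,0,0,0,-1],[0.005,0,0,0,0,0,-1],[0.005,0,0,0,0,0,-1],[0.005,0,0,0,0,0,-1],[0.005,0,0,0,0,0,-1]]]'

```text
time: 15.5
tool_pos: [0.481, -0.099, 0.0824]
tcp_rot: [2.889, 1.227, 0.006]
wrist_force: [0.1, -3.1, 0.4]
width: 0.107
```

```bash
python3 st.py; python3 h2.py
```

```text
t 15.5 pos [ 0.481  -0.099   0.0824] yaw 46.03 F [ 0.1 -3.1  0.4] T [-0.49  0.19  0.31] w 9.1
box top side (np.float64(157.65), np.int64(507))
box top scene (np.float64(156.9), np.int64(258)) ledge scene (np.float64(105.74), np.int64(1079))
```

>>> step_arm --motion '[[[0.005,0,0,0,0,0,-1.2],[0.005,0,0,0,0,0,-2.4],[0.005,0,0,0,0,0,-2.4],[0.005,0,0,0,0,0,-2.4],[0.005,0,0,0,0,0,-2.4],[0.005,0,0,0,0,0,-2.4],[0.005,0,0,0,0,0,-2.4],[0.005,0,0,0,0,0,-2.4]]]'

```text
time: 16.6
tool_pos: [0.4809, -0.099, 0.0824]
tcp_rot: [2.914, 1.167, 0.006]
wrist_force: [-0.5, -3.7, 0.4]
width: 0.108
```

```bash
python3 st.py; python3 h2.py
```

```text
t 16.6 pos [ 0.4809 -0.099   0.0824] yaw 43.63 F [-0.5 -3.7  0.4] T [-0.53  0.15  0.21] w 9.2
box top side (np.float64(149.65), np.int64(513))
box top scene (np.float64(149.17), np.int64(270)) ledge scene (np.float64(105.76), np.int64(1077))
```

>>> step_arm --motion '[[[0.005,0,0,0,0,0,0],[0.005,0,0,0,0,0,0],[0.005,0,0,0,0,0,0],[0.005,0,0,0,0,0,0],[0.005,0,0,0,0,0,0],[0.005,0,0,0,0,0,-6],[0.005,0,0,0,0,0,-10],[0.005,0,0,0,0,0,-10]]]'

```text
time: 17.7
tool_pos: [0.4809, -0.099, 0.0824]
tcp_rot: [3.004, 0.909, 0.006]
wrist_force: [-0.7, -3.3, 1.4]
width: 0.104
```

```bash
python3 st.py; python3 h2.py
python3 - <<'E'
from h import *
a=np.radians(8.8); e=np.array([np.cos(a),np.sin(a)]); n=np.array([-e[1],e[0]]); c=np.array([.6385,-.0735])
for cam in ["scene","side"]:
    im,d=read_camera(cam); cv2.imwrite(f"pics/{cam}5.png",im[150:300,220:420] if cam=="scene" else im[200:320,260:400])
    P=cloud(cam,d,np.ones(d.shape,bool)); u=(P[:,:2]-c)@e; v=(P[:,:2]-c)@n
    for nm,u0,u1,v0,v1 in [("plat strip L",-.053,.053,.052,.0545),("plat strip front",-.054,-.049,-.05,.05),("ledge near strip",-.05,.05,.066,.075),("ledge all",-.05,.05,.066,.14)]:
        k=(u>u0)&(u<u1)&(v>v0)&(v<v1)&(P[:,2]>.09)&(P[:,2]<.125)
        if k.sum()>5: print(cam,nm,k.sum(),(np.percentile(P[k,2],[10,50,90])*1000).round(2))
E
```

```text
t 17.7 pos [ 0.4809 -0.099   0.0824] yaw 33.67 F [-0.7 -3.3  1.4] T [-0.51  0.13  0.04] w 8.8
box top side (np.float64(144.99), np.int64(514))
box top scene (np.float64(144.77), np.int64(269)) ledge scene (np.float64(105.68), np.int64(1074))
scene plat strip L 232 [103.73 107.75 121.69]
scene plat strip front 100 [106.68 107.79 108.85]
scene ledge near strip 173 [104.75 105.77 106.58]
scene ledge all 1633 [104.78 105.75 106.69]
side plat strip front 168 [107.2  107.92 108.85]
side ledge near strip 38 [104.95 105.88 106.63]
side ledge all 747 [104.92 105.89 106.84]
```

Platform 2.0 mm above the ledge in both cameras. I'm trimming it with a short valve pulse.

>>> step_arm --motion '[[[0.005,0,0,0,0,0,5],[0.005,0,0,0,0,0,9],[0.005,0,0,0,0,0,10.3],[0.005,0,0,0,0,0,11.3],[0.005,0,0,0,0,0,5],[0.005,0,0,0,0,0,0],[0.005,0,0,0,0,0,0],[0.005,0,0,0,0,0,0]]]'

```text
time: 18.9
tool_pos: [0.4809, -0.099, 0.0824]
tcp_rot: [3.004, 0.911, 0.006]
wrist_force: [-0.0, -4.2, -0.2]
width: 0.112
```

```bash
python3 st.py; python3 h2.py
```

```text
t 18.9 pos [ 0.4809 -0.099   0.0824] yaw 33.74 F [-0.  -4.2 -0.2] T [-0.53  0.18  0.08] w 9.5
box top side (np.float64(143.7), np.int64(511))
box top scene (np.float64(143.47), np.int64(265)) ledge scene (np.float64(105.8), np.int64(1070))
```

>>> step_arm --motion '[[[0.005,0,0,0,0,0,5],[0.005,0,0,0,0,0,8.5],[0.005,0,0,0,0,0,10.9],[0.005,0,0,0,0,0,5],[0.005,0,0,0,0,0,0],[0.005,0,0,0,0,0,-5],[0.005,0,0,0,0,0,-9],[0.005,0,0,0,0,0,-9]]]'

```text
time: 20.0
tool_pos: [0.481, -0.099, 0.0824]
tcp_rot: [3.065, 0.674, 0.006]
wrist_force: [-0.9, -4.9, 0.4]
width: 0.11
```

```bash
python3 st.py; python3 h2.py
```

```text
t 20.0 pos [ 0.481  -0.099   0.0824] yaw 24.8 F [-0.9 -4.9  0.4] T [-0.49  0.2   0.1 ] w 9.4
box top side (np.float64(143.12), np.int64(517))
box top scene (np.float64(143.03), np.int64(266)) ledge scene (np.float64(105.76), np.int64(1084))
```

>>> step_arm --motion '[[[0.005,0,0,0,0,0,-3],[0.005,0,0,0,0,0,-6],[0.005,0,0,0,0,0,-9],[0.005,0,0,0,0,0,-12],[0.005,0,0,0,0,0,-14],[0.005,0,0,0,0,0,-15.5],[0.005,0,0,0,0,0,-16],[0.005,0,0,0,0,0,-16]]]'

```text
time: 21.1
tool_pos: [0.481, -0.099, 0.0824]
tcp_rot: [3.129, 0.241, 0.005]
wrist_force: [-0.6, -4.3, 0.3]
width: 0.112
```

```bash
python3 st.py
```

```text
t 21.1 pos [ 0.481  -0.099   0.0824] yaw 8.81 F [-0.6 -4.3  0.3] T [-0.51  0.07  0.36] w 9.6
```

>>> step_arm --motion '[[[0.005,0,0,0,0,0,-0.8],[0.005,0,0,0,0,0,-1.5],[0.005,0,0,0,0,0,-2.2],[0.005,0,0,0,0,0,-3],[0.005,0,0,0,0,0,-3],[0.005,0,0,0,0,0,-3],[0.005,0,0,0,0,0,-3],[0.005,0,0,0,0,0,-3]]]'

```text
time: 22.1
tool_pos: [0.481, -0.099, 0.0824]
tcp_rot: [3.134, 0.159, 0.005]
wrist_force: [-1.1, -3.8, 0.8]
width: 0.108
```

```bash
python3 st.py
```

```text
t 22.1 pos [ 0.481  -0.099   0.0824] yaw 5.82 F [-1.1 -3.8  0.8] T [-0.51  0.08  0.95] w 9.3
```

>>> step_arm --motion '[[[0.005,0,0,0,0,0,0.5],[0.005,0,0,0,0,0,1],[0.005,0,0,0,0,0,1],[0.005,0,0,0,0,0,1],[0.005,0,0,0,0,0,1],[0.005,0,0,0,0,0,1],[0.005,0,0,0,0,0,1],[0.005,0,0,0,0,0,1]]]'

```text
time: 23.1
tool_pos: [0.481, -0.099, 0.0824]
tcp_rot: [3.132, 0.187, 0.005]
wrist_force: [-1.2, -3.4, 0.8]
width: 0.106
```

```bash
python3 st.py
python3 - <<'E'
from h import *
for cam in ["scene","side"]:
    im,d=read_camera(cam)
    for x in regions_of(cam,"valve_handle")[:1]:
        P=cloud(cam,d,x["region"]); Q=P[(P[:,2]>.08)&(P[:,2]<.095)]; rc=cv2.minAreaRect((Q[:,:2]*1000).astype(np.float32)); print(cam,x["score"],len(Q),rc)
im,d=read_camera("wrist"); cv2.imwrite("pics/w6.png",im[200:480,170:490])
E
```

```text
t 23.1 pos [ 0.481  -0.099   0.0824] yaw 6.82 F [-1.2 -3.4  0.8] T [-0.46  0.13  0.66] w 9.1
scene 0.5 106 ((479.30963134765625, -97.06787109375), (54.53034210205078, 10.746993064880371), 6.5246992111206055)
side 0.68 146 ((481.5506286621094, -100.64733123779297), (53.039573669433594, 11.03966999053955), 9.74455738067627)
```

View pics/w6.png

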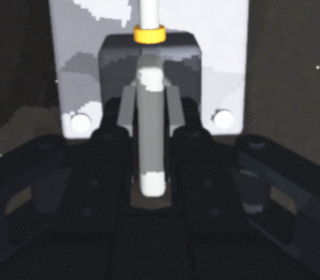

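>>> step_arm --motion '[[[0.02,0,0,0,0,0,0],[0.04,0,0,0,0,0,0],[0.045,0,0,0,0,0,0],[0.045,0,0,0.02,0,0,2],[0.045,0,0,0.06,0,0,2],[0.045,0,0,0.1,0,0,2],[0.045,0,0,0.13,0,0,2],[0.045,0,0,0.13,0,0,2]]]'

```text
time: 24.35
tool_pos: [0.4831, -0.0994, 0.2156]
tcp_rot: [3.127, 0.241, 0.015]
wrist_force: [-0.0, 0.1, 0.4]
width: 0.526
```

```bash
python3 st.py
python3 - <<'E'
from h import *
im,d=read_camera("wrist"); P=cloud("wrist",d,np.ones(d.shape,bool))
def rect(k,nm): 
    Q=P[k]; c,s,a=cv2.minAreaRect((Q[:,:2]*1000).astype(np.float32)); print(nm,k.sum(),np.round(c,1),np.round(s,1),round(a,1))
    l=cv2.fitLine((Q[:,:2]*1000).astype(np.float32),cv2.DIST_HUBER,0,.01,.01).ravel(); print("  line angle",np.degrees(np.arctan(l[1]/l[0])).round(2), l[2:].round(1))
near=np.hypot(P[:,0]-.481,P[:,1]+.098)<.04
rect(near&(P[:,2]>.08)&(P[:,2]<.095),"handle")
rect((P[:,2]>.1)&(P[:,2]<.112)&(P[:,1]>-.02),"ledge")
b=(P[:,2]>.008)&(P[:,2]<.018)&(abs(P[:,1]+.085)<.09)&(P[:,0]<.66)
rect(b,"base")
# base side edges: per x-slice min/max y
for f,q in (("lo",1.5),("hi",98.5)):
    E=[]
    for x in np.arange(.45,.58,.005):
        k=b&(abs(P[:,0]-x)<.0025)
        if k.sum()>20: E.append((x,np.percentile(P[k,1],q)))
    E=np.array(E); print(f,len(E),np.degrees(np.arctan(np.polyfit(E[:,0],E[:,1],1)[0])).round(2))
cv2.imwrite("pics/w7.png",im)
E
python3 h2.py
```

```text
t 24.35 pos [ 0.4831 -0.0994  0.2156] yaw 8.8 F [-0.   0.1  0.4] T [ 0.   -0.03 -0.01] w 44.9
handle 975 [480.1 -98.5] [53.7  9.8] 9.0
  line angle 7.95 [481.2 -98.5]
ledge 12686 [590.9  25.7] [47.2 90.4] 7.8
  line angle -83.24 [591.5  25.3]
base 16209 [ 481.9 -105.2] [316.8 134.1] 18.7
  line angle 36.15 [527.  -94.3]
lo 26 8.87
hi 26 8.0
box top side (np.float64(143.13), np.int64(519))
box top scene (np.float64(142.89), np.int64(268)) ledge scene (np.float64(105.78), np.int64(1084))
```

View pics/w7.png

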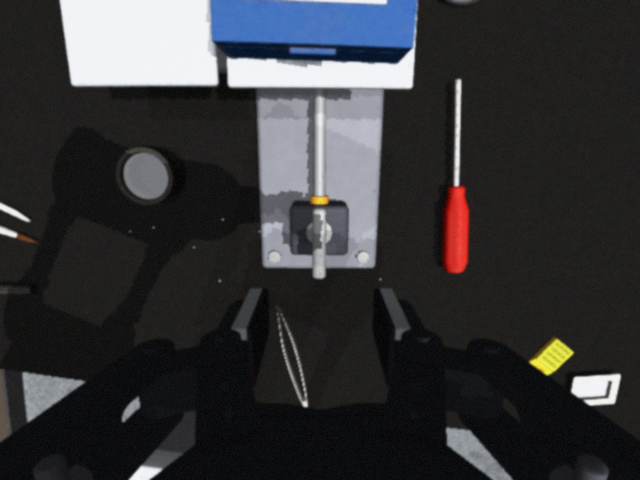

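The handle at (320,240) lies parallel to the base edges to within about 0.5°, so the valve is only just shut. I'll regrip more firmly and turn a few degrees tighter to make it snug.

>>> step_arm --motion '[[[0.045,-0.002,0.001,-0.03,0,0,0],[0.04,-0.002,0.001,-0.07,0,0,0],[0.04,-0.002,0.001,-0.11,0,0,0],[0.04,-0.002,0.001,-0.133,0,0,0],[0.04,-0.002,0.001,-0.133,0,0,0],[0.02,-0.002,0.001,-0.133,0,0,0],[0.005,-0.002,0.001,-0.133,0,0,0],[0.005,-0.002,0.001,-0.133,0,0,0]]]' --newtons 80

```text
time: 25.5
tool_pos: [0.4791, -0.0992, 0.0793]
tcp_rot: [3.127, 0.242, 0.006]
wrist_force: [0.3, -6.4, -4.0]
width: 0.104
```

```bash
python3 st.py
```

```text
t 25.5 pos [ 0.4791 -0.0992  0.0793] yaw 8.84 F [ 0.3 -6.4 -4. ] T [-0.65 -0.01 -0.01] w 8.9
```

>>> step_arm --motion '[[[0.005,0,0,0,0,0,-0.7],[0.005,0,0,0,0,0,-1.4],[0.005,0,0,0,0,0,-2.1],[0.005,0,0,0,0,0,-2.8],[0.005,0,0,0,0,0,-3.5],[0.005,0,0,0,0,0,-4],[0.005,0,0,0,0,0,-4],[0.005,0,0,0,0,0,-4]]]'

```text
time: 26.5
tool_pos: [0.4792, -0.0993, 0.0793]
tcp_rot: [3.133, 0.134, 0.006]
wrist_force: [0.6, -2.7, -5.7]
width: 0.105
```

```bash
python3 st.py
```

```text
t 26.5 pos [ 0.4792 -0.0993  0.0793] yaw 4.88 F [ 0.6 -2.7 -5.7] T [-0.18 -0.13  1.79] w 8.9
```

>>> step_arm --motion '[[[0.005,0,0,0,0,0,1],[0.005,0,0,0,0,0,2.3],[0.005,0,0,0,0,0,2.3],[0.02,0,0,0.001,0,0,2.3],[0.045,0,0,0.001,0,0,2.3],[0.045,0,0,0.001,0,0,2.3],[0.045,0,0,0.04,0,0,3.5],[0.045,0,0,0.09,0,0,3.5]]]'

```text
time: 27.5
tool_pos: [0.478, -0.0988, 0.1692]
tcp_rot: [3.129, 0.228, 0.001]
wrist_force: [-0.1, -0.6, 1.0]
width: 0.52
```

>>> step_arm --motion '[[[0.045,0,0,0.04,0,0,0],[0.045,0,0,0.04,0,0,0],[0.045,0,0,0.04,0,0,0],[0.045,0,0,0.04,0,0,0],[0.045,0,0,0.04,0,0,0],[0.045,0,0,0.04,0,0,0],[0.045,0,0,0.04,0,0,0],[0.045,0,0,0.04,0,0,0]]]'

```text
time: 28.5
tool_pos: [0.4779, -0.0988, 0.209]
tcp_rot: [3.129, 0.228, 0.001]
wrist_force: [0.3, -0.2, -0.1]
width: 0.525
```

```bash
python3 st.py
python3 - <<'E'
from h import *
im,d=read_camera("wrist"); P=cloud("wrist",d,np.ones(d.shape,bool)); cv2.imwrite("pics/w8.png",im[30:330,150:550])
k=(np.hypot(P[:,0]-.481,P[:,1]+.098)<.04)&(P[:,2]>.08)&(P[:,2]<.095)
Q=(P[k,:2]*1000).astype(np.float32); print(cv2.minAreaRect(Q)); l=cv2.fitLine(Q,cv2.DIST_HUBER,0,.01,.01).ravel(); print("handle line",np.degrees(np.arctan(l[1]/l[0])))
b=(P[:,2]>.008)&(P[:,2]<.018)&(abs(P[:,1]+.085)<.09)&(P[:,0]<.66)
for f,q in (("lo",1.5),("hi",98.5)):
    E=[]
    for x in np.arange(.45,.58,.005):
        m=b&(abs(P[:,0]-x)<.0025)
        if m.sum()>20: E.append((x,np.percentile(P[m,1],q)))
    E=np.array(E); print(f,len(E),np.degrees(np.arctan(np.polyfit(E[:,0],E[:,1],1)[0])).round(2))
E
python3 h2.py
```

```text
t 28.5 pos [ 0.4779 -0.0988  0.209 ] yaw 8.34 F [ 0.3 -0.2 -0.1] T [0.   0.02 0.03] w 44.9
((482.0981140136719, -99.13957977294922), (53.29057693481445, 9.757221221923828), 8.111848831176758)
handle line 7.8041277
lo 26 8.66
hi 26 8.13
box top side (np.float64(143.11), np.int64(514))
box top scene (np.float64(142.89), np.int64(256)) ledge scene (np.float64(105.73), np.int64(1075))
```

View pics/w8.png

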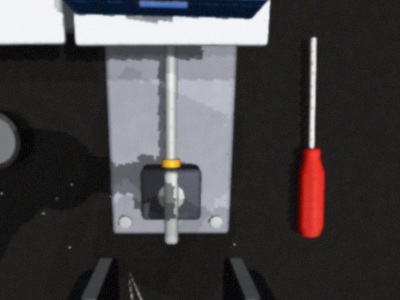

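The handle is again in line with the base (handle 7.8–8.1°, base about 8.4°). The platform edge is holding beside the ledge and the gripper is clear, so I'm handing in.

```bash
python3 -c "
from workcell import *
print(finish_job())"
```

```text
the job is handed in; nothing more can be done
None
```

The platform is down about 33.5 mm and stopped level with the ledge. The valve is shut and the gripper is well clear of everything. I handed the job in at about 28.6 s of the 61 s allowed.

- **Lowering:** I gripped the T handle and opened the valve in 4° steps. The platform began to sink at roughly 0.6–0.65 rad. The average rate between readings peaked at about 11 mm/s, so it stayed under 2 cm/s. I stopped it 2 mm high and made up the rest with two short valve pulses.
- **Level:** From the box top, less its 37 mm, the platform is about 0.1–0.4 mm above the ledge. It did not move between the last checks. I did not re-measure the platform's edge directly after the pulses.
- **Valve:** The handle lines up with the lift to within about 0.5°, so the valve is at about 0, possibly a hair below.
- **Check that disagreed:** I regripped at 80 N to snug the valve, and turning the gripper 4° raised the wrist torque to 1.8 N m. The handle barely moved, which is far stiffer than the stated 3 N m per rad seat. I could not explain it, so I backed off before letting go. By angle the valve is nowhere near forced.
- **Bystanders:** The arm was never near the loupe, driver or dish. The driver looked unmoved in the last wrist picture, but I did not measure any of their positions again.

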